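Lock the anvil stake into the spring bayonet holder

ROBOT

A 7-joint arm with a two-finger parallel gripper is mounted at the origin on the work surface. World frame = base frame: x ahead of the robot, y to its left, z up, the work surface at z = 0. Lengths are in m, angles in rad, forces in N, time in s.
With the tool pointing down it reaches from about 0.4 to 0.875 m from the base axis. Payload 19.3 kg.
Tool frame: the origin (TCP) lies on the centre line of the jaws, within the pads' length; the fingertips stand r.finger_overhang ahead of it and the grasp point (between the pads) is the TCP (r.finger_overhang is the distance from the TCP to the fingertips, in m); x points along the fingers, y is the direction in which the jaws open and shut, and the axes are right-handed (so a half turn about x gives the same grasp; the last joint's range is limited). The gripper opens to 85 mm and grips with 20 to 120 N. Pads are 22 mm wide; open, the fingers measure 114 mm over their backs; the gripper's body (76 mm by 85 mm) begins 54 mm behind the grasp point. The pads swing forward as they close: fully open they stand 13 mm farther back than shut.
Start: joints at [-1.335, 0.521, -0.036, 1.599, 0.021, 1.021, -0.113], TCP at [0.188, 0.596, 0.25] pointing down, gripper open.
Joint ranges: [-2.91, 2.91], [-0.3, 2.13], [-1.5, 1.42], [0.17, 2.43], [-1.26, 4.41], [0.16, 1.93], [-2.52, 2.52]. Speed limits (rad/s): [1.89, 1.89, 2.39, 2.39, 3.01, 3.01, 3.01].

INTERFACE

Orientations are given as a unit quaternion [w, x, y, z].
In Python, from plant import readout, get_image, order, r gives the robot as it stands. The module is installed in compiled form; this text tells all that it offers.
- The arm moves only by the tool apply_moves, never from a script. Its argument "motion" is a list of rows, each an object of numbers: "tx", "ty", "tz": the shift along the world's x, y, z in cm; "ax", "ay", "az": the turn, a rotation vector about the world's x, y, z in degrees; "grip": the finger opening in cm, from 0 to 8.54. A call has 1 to 5 rows; each row is the pose to reach, as a shift and turn from the pose commanded when the call began; what a row does not reach only later rows make up. A row lasts 1/8 s, in which the tool goes at most 62.5 mm and 10.7 degrees, less where a joint would pass 70% of its speed; a pose out of reach is approached as far as the arm can. A call with a gripper value outside its range is refused whole. The fingers move at their own pace and stop on an object; "newtons" is the grip in N (left out, the last holds). Time passes only in rows, so rows that repeat a pose let the fingers close. It gives the time, the measured TCP pose, the force and the opening at its end, in the units of the state.
- readout.read_state(): the state, without advancing time (a new reading comes with each control period).
- get_image(name): name is "scene" or "top"; returns a dict with "frame" (400x640x3 uint8, red, green, blue), "camera_matrix" (3x3 intrinsics, pixels), "eye" and "orientation" of the camera in the world. Camera axes: x right, y down, z forward; pixel columns grow to the right and rows downward; lengths in m; the calibration is good to about 2 mm. A picture is of the moment at which its call begins. There is no depth.
- order.hand_in(): hands the job in, once; it reports no verdict.
The state is a dict: "time_s": time; "joint_pos": joint angles; "dq": joint speeds; "tau": joint torques, N m; "eef_pos": TCP position; "orientation": TCP orientation; "contact_force": force on the tool from outside, world axes, zero at the start; "ft_torque": the same for the moment, N m; "finger_gap": finger opening in m.
Only numpy, scipy, OpenCV 4.12 (cv2) and the standard library are available. Lean on these libraries where they do the work, as an engineer would, in place of code of your own. Each camera call takes 0.05 s, during which the arm holds its last target. There are 200 camera calls.

TASK

Pick up the steel stake with the flat rectangular head and put its foot into the round spring holder, lugs down the two slots; push it down against the spring and turn it a quarter turn clockwise (seen from above) until it stops. The spring would turn it back, so finish while still gripping the stake, holding it locked and upright in the holder. Leave everything else on the bench, the brass domed stake included, where it is.

Things in the scene. Friction and masses are not known exactly. Their poses are not given: they have to be found in the camera images.
- stake: steel stake, 0.5 kg, standing on its foot; origin at the centre of the underside, z up. Round foot 32 mm across, 24.5 mm high, under the head; two lugs along +x and -x, 46 mm over both, 7 mm wide, 7 to 13 mm above the origin. A groove 9 mm wide, 7 mm deep runs along x in the underside; below 7 mm the foot is 22 (x) by 20 mm (y). A half turn about z leaves it the same.
- stake_head (a point): centre of the stake's head, 42.5 mm above its origin: a flat-topped block 48 mm (x) by 28 mm (y), 36 mm high. Grip it across the 28 mm, fingertips above its underside, as that comes down on the holder's collar.
- holder: spring holder fixed to the bench: blue base 110 x 110 x 10 mm, steel collar 68 mm across, top 54 mm up. Origin at the underside's centre, z up. Stake's origin above the holder's: 43 mm when it meets the spring plate; below 33 mm the lugs clear the lip and can turn; at 29.5 mm the head meets the collar. Once turned and let up it rises to 33 mm.
- holder_mouth (a point): centre of the bore at the collar's top, axes as the holder's. Bore 35 mm wide, two slots along +x and -x (red marks) 11 mm wide, reaching 25 mm from the axis. The lip is 8 mm thick; below it the lugs can turn clockwise seen from above by about 92 degrees to a stop; the other way is blocked.
- plunger (a joint): travel of the holder's spring plate, m: 0 at rest, grows as it is pressed; 0.010 to 0.0135 with the stake seated. Pushes up with 4 N at rest and 0.5 N more per mm.
- dog (a joint): turn of the brass blade on the spring plate, rad: 0 at rest (blade in line with the slots), grows clockwise seen from above. The blade, 24 x 5 mm and 5 mm high, enters the stake's groove with about 10 degrees of play and is sprung back with 0.03 N m at 0 to 0.18 N m at a quarter turn.
- dome_stake: brass stake with a round domed head 46 mm across, 62 mm high, same foot; origin at the underside's centre. Not to be used; it stands about 11 cm or more from the steel one.
- hammer: hammer lying on the bench, about 260 mm long, head 93 mm; bystander, leave alone
- ring_bowl: white ceramic bowl, 100 mm across, 40 mm high; bystander, leave alone
- file: file with wooden handle, lying, about 290 mm long and 30 mm high; bystander, leave alone
- cork_block: cork block 90 x 60 x 35 mm; bystander, leave alone
- pliers: pliers with blue grips lying flat, about 150 mm long, 14 mm high; bystander, leave alone
- paste_jar: jar with black cap, 60 mm across, 60 mm high; bystander, leave alone
Not all that is in view belongs to the job. There is more than one size of the holder; the one meant has the size given above.

How it is judged:
By the outcome, as a careful person would: the job done as asked, in the order asked, and still so for the second after the job is handed in, while the arm keeps its last pose, push and grip.
It also fails if it takes over 51 s, if anything falls off the work surface, if the arm or the gripper's body presses on something with over 40 N, if the wrist force passes 120 N, or if a joint passes its speed limit or range.

## Working session

There is one attempt and no reset: what is moved stays moved. The work goes in short steps, Python scripts to look and compute and a tool call to move; the robot and the scene stay as the last step left them, time stands still between calls to the robot, and variables do not carry over. Pictures are saved under pics/ and viewed, about 8 in all and at most 12, crops included, and the job is handed in when it is done.

Besides the shell and the picture viewer there is one more tool, called by a JSON object that holds its "fn" and its "kwargs". apply_moves: Moves the arm, as the interface text tells. Its arguments: {"type":"object","properties":{"motion":{"type":"array"},"newtons":{"type":"number"}},"required":["motion"]}

```bash
mkdir -p pics
cat > h.py <<'E'
import numpy as np, cv2
from scipy.spatial.transform import Rotation as R
from plant import readout, get_image, order, r
def rot(o):
    o=np.array(o,float)
    return o if o.shape==(3,3) else R.from_quat(o[[1,2,3,0]]).as_matrix()
def px2w(im,u,v,z):
    d=rot(im['orientation'])@np.linalg.solve(im['camera_matrix'],[u,v,1.]); e=np.array(im['eye'])
    return e+d*(z-e[2])/d[2]
def w2px(im,p):
    c=rot(im['orientation']).T@(np.array(p,float)-im['eye']); q=np.array(im['camera_matrix'])@c
    return q[:2]/q[2]
E
python3 - <<'E'
from h import *
import pickle
for n in('top','scene'):
    im=get_image(n); cv2.imwrite(f'pics/{n}0.png',im['frame'][:,:,::-1]); pickle.dump(im,open(f'{n}0.pkl','wb'))
    print(n,im['camera_matrix'],im['eye'],im['orientation'])
print(readout.read_state(), r.finger_overhang)
E
```

```text
top [[402.77552142   0.         318.80303956]
 [  0.         402.77552142 197.03222799]
 [  0.           0.           1.        ]] [0.46724305 0.02908368 1.40087123] [-0.01680365  0.71540544 -0.69758496  0.03588753]
scene [[389.48910171   0.         315.79869017]
 [  0.         389.48910171 200.83610542]
 [  0.           0.           1.        ]] [1.3877733  0.1254845  0.63806788] [-0.30290279  0.58259531  0.66452337 -0.35670897]
{'time_s': 0.1, 'joint_pos': array([-1.33517753,  0.5219634 , -0.03631006,  1.59991613,  0.02117111,
        1.02110873, -0.11279151]), 'dq': array([-0.00133748, -0.00109003, -0.00057246, -0.00399533,  0.00090142,
        0.0003458 ,  0.0002243 ]), 'tau': array([ 3.38294005e-03, -9.28481698e+01,  1.98367484e+00, -3.70533872e+01,
        1.81346212e-02,  5.39166445e-03, -4.61479328e-05]), 'eef_pos': array([0.18812229, 0.5957325 , 0.24979035]), 'orientation': array([ 0.69881901,  0.10735806,  0.69888991, -0.10807002]), 'contact_force': array([ 0.25407223, -0.11554713, -0.98712175]), 'ft_torque': array([-0.00121729,  0.02371767, -0.00704649]), 'finger_gap': 0.08519178044477982} 0.019
```

View pics/top0.png

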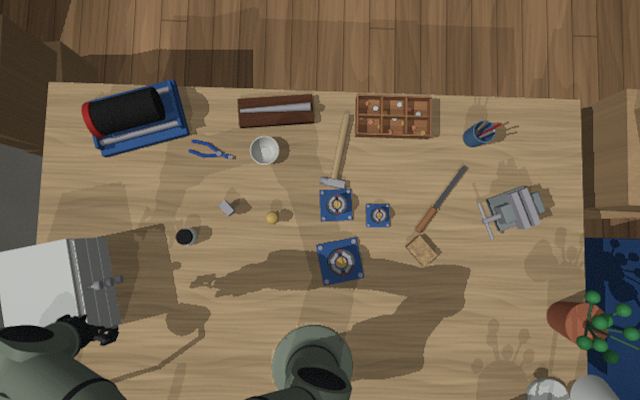

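View pics/scene0.png

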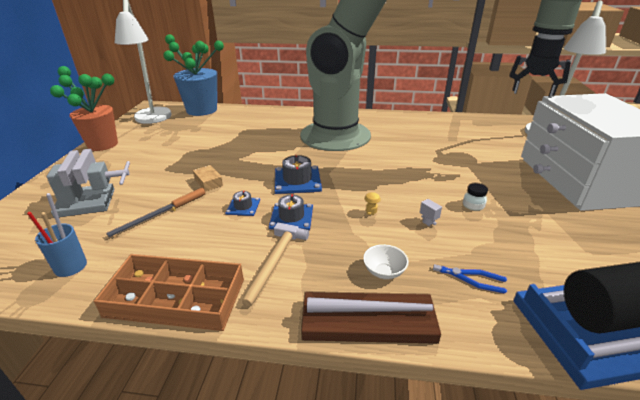

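Run:
```python
import cv2,numpy as np
a=cv2.imread('pics/top0.png'); s=cv2.imread('pics/scene0.png')
f=lambda i,x,y,w,h,k:cv2.resize(i[y:y+h,x:x+w],None,fx=k,fy=k,interpolation=cv2.INTER_CUBIC)
A=f(a,312,180,50,50,8);B=f(a,205,180,50,50,8)
C=f(s,262,185,60,30*2-10,6.6666667)
cv2.imwrite('pics/crop1.png',np.hstack([A,B]))
```

```text
(no output)
```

View pics/crop1.png

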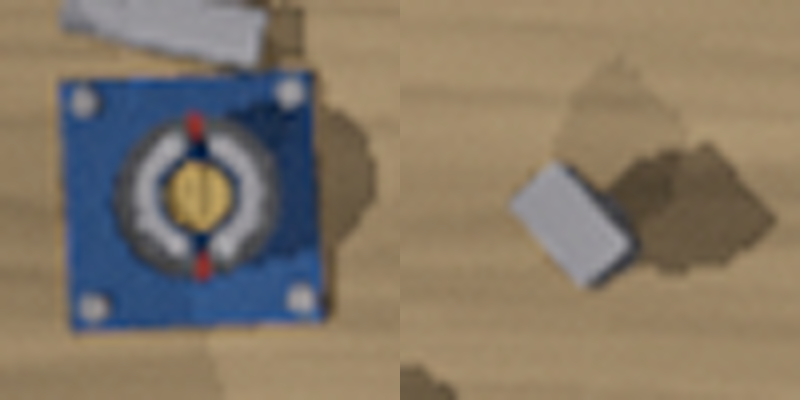

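The crop shows the 110 mm holder: base corners at about (319.5,190), (351,189), (352.5,220) and (321,221.5) px, red slot marks at (336,196) and (337.5,213). The stake head's top corners are at about (219,205.5), (224.5,200), (234.5,210) and (229,216).

```bash
cat > m.py <<'E'
from h import *; import pickle
im=pickle.load(open('top0.pkl','rb'))
def P(x,y,x0,z): return px2w(im,(x+.5)/8-.5+x0,(y+.5)/8-.5+180,z)[:2]
b=np.array([P(x,y,312,.01) for x,y in [(60,80),(312,70),(325,320),(70,332)]])
print('base c',b.mean(0),np.linalg.norm(np.diff(b,axis=0),axis=1))
for i in range(4): d=b[(i+1)%4]-b[i];print('edge',np.degrees(np.arctan2(d[1],d[0])))
m=[P(194,127,312,.054),P(204,265,312,.054)]; d=m[1]-m[0]
print('marks c',(m[0]+m[1])/2,np.degrees(np.arctan2(d[1],d[0])),np.linalg.norm(d))
h=np.array([P(x-400,y,205,.0605) for x,y in [(510,205),(556,160),(637,242),(590,288)]])
print('head c',h.mean(0)); 
for i in range(4): d=h[(i+1)%4]-h[i];print(np.degrees(np.arctan2(d[1],d[0])),np.linalg.norm(d))
s=readout.read_state(); print(rot(s['orientation']))
E
python3 m.py
```

```text
base c [ 0.5469175  -0.06586139] [0.10968054 0.10862883 0.11039494]
edge -86.18482873053622
edge -175.97746034584188
edge 94.09753413047356
edge 3.6472789974925037
marks c [ 0.54625486 -0.06580206] -174.65387972805397 0.05807808056458087
head c [0.52492981 0.29977378]
-43.453303266930455 0.02636894667249274
-133.65131624212796 0.0479836989299367
136.41177689381524 0.02691573776214686
45.694800095417364 0.04792532869237848
[[-2.52482535e-04  3.01105695e-01  9.53590739e-01]
 [-9.79845807e-04  9.53590237e-01 -3.01105796e-01]
 [-9.99999488e-01 -1.01039584e-03  5.42722727e-05]]
```

{"fn": "apply_moves", "kwargs": {"motion": [{"tx": 33.7,"ty": -29.6,"tz": -5,"az": 63.5,"grip": 8.5},{"tx": 33.7,"ty": -29.6,"tz": -5,"az": 63.5,"grip": 8.5},{"tx": 33.7,"ty": -29.6,"tz": -5,"az": 63.5,"grip": 8.5},{"tx": 33.7,"ty": -29.6,"tz": -5,"az": 63.5,"grip": 8.5},{"tx": 33.7,"ty": -29.6,"tz": -5,"az": 63.5,"grip": 8.5}]}}

```text
validation failed for argument at $.mo...
```

{"fn": "apply_moves", "kwargs": {"motion": [{"tx": 33.7,"ty": -29.6,"tz": -5.0,"ax": 0,"ay": 0,"az": 63.5,"grip": 8.5},{"tx": 33.7,"ty": -29.6,"tz": -5.0,"ax": 0,"ay": 0,"az": 63.5,"grip": 8.5},{"tx": 33.7,"ty": -29.6,"tz": -5.0,"ax": 0,"ay": 0,"az": 63.5,"grip": 8.5},{"tx": 33.7,"ty": -29.6,"tz": -5.0,"ax": 0,"ay": 0,"az": 63.5,"grip": 8.5},{"tx": 33.7,"ty": -29.6,"tz": -5.0,"ax": 0,"ay": 0,"az": 63.5,"grip": 8.5}]}}

```text
time_s: 0.72
eef_pos: [0.4166, 0.3953, 0.2163]
orientation: [0.674, -0.213, 0.674, 0.213]
contact_force: [0.4, 0.7, -0.8]
finger_gap: 0.0846
```

{"fn": "apply_moves", "kwargs": {"motion": [{"tx": 10.6,"ty": -9.4,"tz": -6.0,"ax": 0,"ay": 0,"az": 11,"grip": 8.5},{"tx": 10.6,"ty": -9.4,"tz": -6.0,"ax": 0,"ay": 0,"az": 11,"grip": 8.5},{"tx": 10.6,"ty": -9.4,"tz": -6.0,"ax": 0,"ay": 0,"az": 11,"grip": 8.5},{"tx": 10.6,"ty": -9.4,"tz": -6.0,"ax": 0,"ay": 0,"az": 11,"grip": 8.5}]}}

```text
time_s: 1.23
eef_pos: [0.5224, 0.3004, 0.1552]
orientation: [0.651, -0.274, 0.653, 0.273]
contact_force: [-1.0, 1.6, -0.7]
finger_gap: 0.0852
```

```bash
cat >> h.py <<'E'
def st():
    s=readout.read_state(); M=rot(s['orientation']); y=M[:,1]
    print('t',round(s['time_s'],2),'pos',np.round(s['eef_pos'],4),'jaw',round(np.degrees(np.arctan2(y[1],y[0])),2),'x',np.round(M[:,0],4),'q',np.round(s['joint_pos'],2),'F',np.round(s['contact_force'],1),'M',np.round(s['ft_torque'],2),'gap',round(s['finger_gap'],4)); return s
E
python3 -c "from h import *;st()"
```

```text
t 1.23 pos [0.5224 0.3004 0.1552] jaw 135.52 x [-0.0014 -0.0018 -1.    ] q [-0.47  0.61 -0.22  1.73  0.17  0.82  1.6 ] F [-1.   1.6 -0.7] M [ 0.01 -0.01 -0.05] gap 0.0852
```

{"fn": "apply_moves", "kwargs": {"motion": [{"tx": 0.25,"ty": -0.05,"tz": -5,"ax": 0,"ay": 0,"az": 0.5,"grip": 8.5},{"tx": 0.25,"ty": -0.05,"tz": -9,"ax": 0,"ay": 0,"az": 0.5,"grip": 8.5},{"tx": 0.25,"ty": -0.05,"tz": -10.5,"ax": 0,"ay": 0,"az": 0.5,"grip": 8.5},{"tx": 0.25,"ty": -0.05,"tz": -10.5,"ax": 0,"ay": 0,"az": 0.5,"grip": 8.5},{"tx": 0.25,"ty": -0.05,"tz": -10.5,"ax": 0,"ay": 0,"az": 0.5,"grip": 8.5}]}}

```text
time_s: 1.85
eef_pos: [0.5245, 0.303, 0.0532]
orientation: [0.651, -0.277, 0.65, 0.278]
contact_force: [-0.1, 0.3, 0.2]
finger_gap: 0.0849
```

Run:
```python
from h import *; import pickle
st()
O=[]
for n in('top','scene'):
    im=get_image(n); pickle.dump(im,open(f'{n}1.pkl','wb'))
    c=w2px(im,[.525,.3,.06]).astype(int); f=im['frame'][c[1]-30:c[1]+30,c[0]-33:c[0]+33,::-1]
    O.append(cv2.resize(f,(396,360),interpolation=cv2.INTER_CUBIC)); print(c)
cv2.imwrite('pics/grasp.png',np.hstack(O))
```

```text
t 1.85 pos [0.5245 0.303  0.0532] jaw 136.23 x [ 0.0017  0.0011 -1.    ] q [-0.49  0.76 -0.19  1.77  0.22  0.63  1.57] F [-0.1  0.3  0.2] M [-0.03 -0.02  0.02] gap 0.0849
[226 207]
[431 203]
```

View pics/grasp.png

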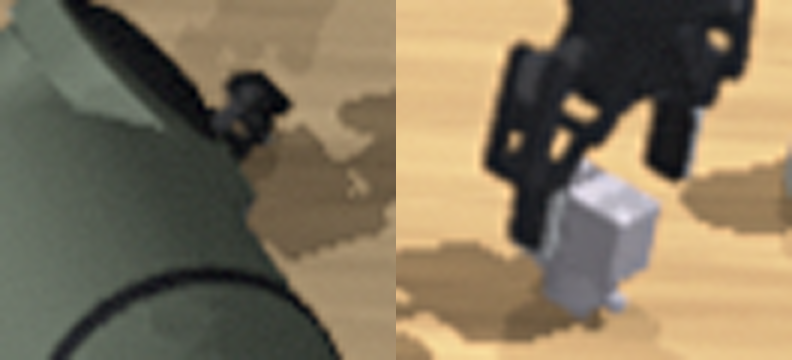

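Run:
```python
from h import *; import pickle
im=pickle.load(open('scene1.pkl','rb'))
def C(p): u=w2px(im,p); return np.round([(u[0]-431+33)*6+396,(u[1]-203+30)*6],0)
a=np.radians(46);X=np.array([np.cos(a),np.sin(a),0]);Y=np.array([-np.sin(a),np.cos(a),0])
for c in ([.525,.2998,0],):
  for z in(.0605,.0245):
    print(z,[C(np.array(c)+sx*.024*X+sy*.014*Y+[0,0,z]) for sx,sy in((1,1),(1,-1),(-1,-1),(-1,1))])
t=np.array([.5245,.303,.0532])
for s in(1,-1): print('pad tip',s,[C(t+s*.0425*Y+w*X+[0,0,-.006]) for w in(.011,-.011)])
```

```text
0.0605 [array([661., 198.]), array([620., 222.]), array([530., 172.]), array([571., 149.])]
0.0245 [array([647., 265.]), array([607., 290.]), array([519., 239.]), array([559., 216.])]
pad tip 1 [array([679., 186.]), array([638., 164.])]
pad tip -1 [array([555., 258.]), array([514., 234.])]
```

{"fn": "apply_moves", "kwargs": {"motion": [{"tx": 0.05,"ty": -0.25,"tz": -0.2,"ax": 0,"ay": 0,"az": 0,"grip": 4},{"tx": 0.05,"ty": -0.25,"tz": -0.2,"ax": 0,"ay": 0,"az": 0,"grip": 2},{"tx": 0.05,"ty": -0.25,"tz": -0.2,"ax": 0,"ay": 0,"az": 0,"grip": 2},{"tx": 0.05,"ty": -0.25,"tz": -0.2,"ax": 0,"ay": 0,"az": 0,"grip": 2},{"tx": 0.05,"ty": -0.25,"tz": -0.2,"ax": 0,"ay": 0,"az": 0,"grip": 2}], "newtons": 25}}

```text
time_s: 2.58
eef_pos: [0.5245, 0.2999, 0.0497]
orientation: [0.65, -0.278, 0.65, 0.278]
contact_force: [-0.3, -1.4, 5.4]
finger_gap: 0.0281
```

{"fn": "apply_moves", "kwargs": {"motion": [{"tx": 0,"ty": 0,"tz": 0,"ax": 0,"ay": 0,"az": 0,"grip": 0.5},{"tx": 0,"ty": 0,"tz": 0,"ax": 0,"ay": 0,"az": 0,"grip": 0.5},{"tx": 0,"ty": 0,"tz": 0,"ax": 0,"ay": 0,"az": 0,"grip": 0.5}], "newtons": 80}}

```text
time_s: 2.95
eef_pos: [0.5245, 0.2998, 0.05]
orientation: [0.65, -0.278, 0.65, 0.277]
contact_force: [-2.1, -1.9, 9.4]
finger_gap: 0.027
```

```bash
python3 -c "from h import *;st()"
```

```text
t 2.95 pos [0.5245 0.2998 0.05  ] jaw 136.21 x [ 3.e-04 -0.e+00 -1.e+00] q [-0.49  0.76 -0.19  1.78  0.22  0.63  1.57] F [-2.1 -1.9  9.4] M [-0.43  0.41  0.  ] gap 0.027
```

{"fn": "apply_moves", "kwargs": {"motion": [{"tx": 0,"ty": 0,"tz": 3,"ax": 0,"ay": 0,"az": 0,"grip": 0.5},{"tx": 0,"ty": 0,"tz": 7,"ax": 0,"ay": 0,"az": 0,"grip": 0.5},{"tx": 0,"ty": 0,"tz": 9,"ax": 0,"ay": 0,"az": 0,"grip": 0.5},{"tx": 0,"ty": -2,"tz": 9,"ax": 0,"ay": 0,"az": -4,"grip": 0.5},{"tx": 0,"ty": -6,"tz": 9,"ax": 0,"ay": 0,"az": -12,"grip": 0.5}]}}

```text
time_s: 3.58
eef_pos: [0.5237, 0.2395, 0.1388]
orientation: [0.676, -0.207, 0.676, 0.207]
contact_force: [0.7, -1.1, -4.8]
finger_gap: 0.0266
```

{"fn": "apply_moves", "kwargs": {"motion": [{"tx": 0.4,"ty": -5,"tz": 0,"ax": 0,"ay": 0,"az": -8,"grip": 0.5},{"tx": 0.8,"ty": -10,"tz": 0,"ax": 0,"ay": 0,"az": -15,"grip": 0.5},{"tx": 1.2,"ty": -15,"tz": 0,"ax": 0,"ay": 0,"az": -22,"grip": 0.5},{"tx": 1.6,"ty": -20,"tz": 0,"ax": 0,"ay": 0,"az": -26,"grip": 0.5},{"tx": 2.0,"ty": -25,"tz": 0,"ax": 0,"ay": 0,"az": -30,"grip": 0.5}]}}

```text
time_s: 4.2
eef_pos: [0.5435, -0.0125, 0.1387]
orientation: [0.706, -0.025, 0.707, 0.024]
contact_force: [1.7, 0.5, -6.4]
finger_gap: 0.0266
```

{"fn": "apply_moves", "kwargs": {"motion": [{"tx": 0.2,"ty": -3,"tz": 0,"ax": 0,"ay": 0,"az": 0,"grip": 0.5},{"tx": 0.2,"ty": -5,"tz": 0,"ax": 0,"ay": 0,"az": 0,"grip": 0.5},{"tx": 0.2,"ty": -5.6,"tz": 0,"ax": 0,"ay": 0,"az": 0,"grip": 0.5},{"tx": 0.2,"ty": -5.6,"tz": 0,"ax": 0,"ay": 0,"az": 0,"grip": 0.5},{"tx": 0.2,"ty": -5.6,"tz": 0,"ax": 0,"ay": 0,"az": 0,"grip": 0.5}]}}

```text
time_s: 4.82
eef_pos: [0.5464, -0.0648, 0.1395]
orientation: [0.707, -0.026, 0.707, 0.027]
contact_force: [-0.5, -1.0, -4.9]
finger_gap: 0.0269
```

```bash
cat > look.py <<'E'
from h import *; import pickle,sys
s=st(); O=[]
for n in('top','scene'):
    im=get_image(n); pickle.dump(im,open(f'{n}{sys.argv[1]}.pkl','wb'))
    c=w2px(im,[.547,-.066,.08]).astype(int); f=im['frame'][c[1]-30:c[1]+30,c[0]-30:c[0]+30,::-1]
    O.append(cv2.resize(f,(400,400),interpolation=cv2.INTER_CUBIC)); print(n,c)
cv2.imwrite(f'pics/look{sys.argv[1]}.png',np.hstack(O))
E
python3 look.py 2
```

```text
t 4.83 pos [ 0.5464 -0.0648  0.1395] jaw 94.31 x [-1.e-04  4.e-04 -1.e+00] q [ 0.04  0.55 -0.04  1.89  0.03  0.7   1.63] F [-0.5 -1.  -4.9] M [0.01 0.03 0.01] gap 0.0269
top [337 203]
scene [290 193]
```

View pics/look2.png

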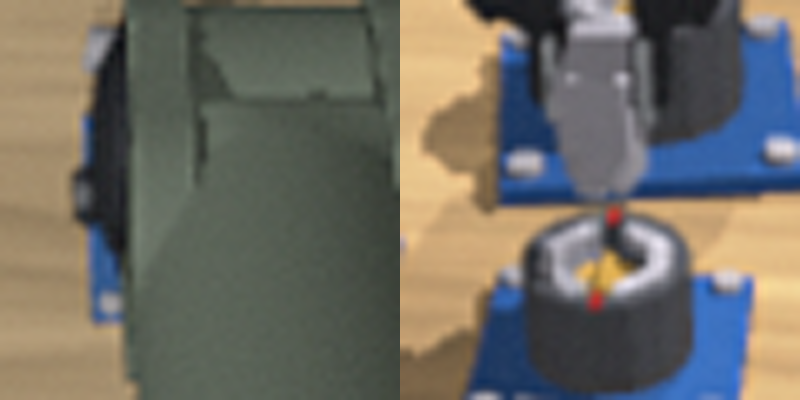

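```bash
cat > ov.py <<'E'
from h import *; import pickle,sys
im=pickle.load(open(sys.argv[1],'rb')); t=np.array(eval(sys.argv[2]));jaw=float(sys.argv[3]); hc=np.array([.5466,-.0658]); ha=4.3
x0,y0,k=270,163,10
f=cv2.resize(im['frame'][y0:y0+50,x0:x0+40,::-1],None,fx=k,fy=k,interpolation=cv2.INTER_CUBIC); g=f.copy()
def C(p): u=w2px(im,p); return ((u-[x0,y0]+.5)*k-.5)
def poly(P,c): cv2.polylines(g,[np.round([C(p) for p in P]).astype(int)],True,c,1,cv2.LINE_AA)
def fr(c,a): a=np.radians(a);return lambda x,y,z:np.array([c[0]+x*np.cos(a)-y*np.sin(a),c[1]+x*np.sin(a)+y*np.cos(a),z])
th=np.linspace(0,2*np.pi,40)
H=fr(hc,ha); poly([H(.034*np.cos(a),.034*np.sin(a),.054) for a in th],(0,255,0)); poly([H(.0175*np.cos(a),.0175*np.sin(a),.054) for a in th],(0,255,0))
poly([H(x,y,.054) for x,y in((.025,.0055),(.025,-.0055),(-.025,-.0055),(-.025,.0055))],(0,255,255))
S=fr(t[:2],jaw-90); z0=t[2]-.05
for z in(.0245,.0605): poly([S(x,y,z0+z) for x,y in((.024,.014),(.024,-.014),(-.024,-.014),(-.024,.014))],(255,0,255))
for z in(.007,.013): poly([S(x,y,z0+z) for x,y in((.023,.0035),(.023,-.0035),(-.023,-.0035),(-.023,.0035))],(0,0,255))
poly([S(x,y,z0) for x,y in((.011,.01),(.011,-.01),(-.011,-.01),(-.011,.01))],(255,255,0))
cv2.imwrite(sys.argv[4],np.hstack([f,g]))
E
python3 ov.py scene2.pkl "[.5464,-.0648,.1395]" 94.3 pics/ov2.png
```

```text
(no output)
```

View pics/ov2.png

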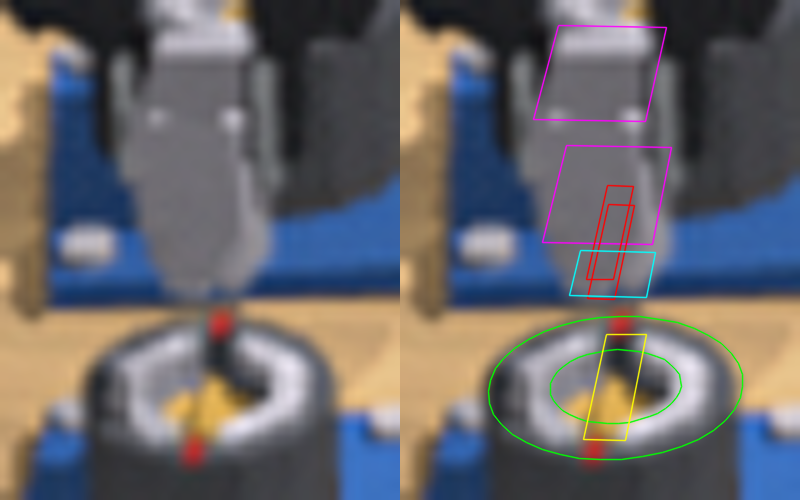

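The scene crop shows the foot at about (211,275), where I predicted it. The collar marks, at (220,323) and (193,452), sit about 8 crop px (2 mm) further toward -y than predicted. I'll lower to just above the collar and compare the lug with the front mark directly.

{"fn": "apply_moves", "kwargs": {"motion": [{"tx": 0,"ty": -0.15,"tz": -1.5,"ax": 0,"ay": 0,"az": 0.2,"grip": 0.5},{"tx": 0,"ty": -0.15,"tz": -3.0,"ax": 0,"ay": 0,"az": 0.2,"grip": 0.5},{"tx": 0,"ty": -0.15,"tz": -3.0,"ax": 0,"ay": 0,"az": 0.2,"grip": 0.5},{"tx": 0,"ty": -0.15,"tz": -3.0,"ax": 0,"ay": 0,"az": 0.2,"grip": 0.5}]}}

```text
time_s: 5.42
eef_pos: [0.5464, -0.0677, 0.1095]
orientation: [0.706, -0.027, 0.707, 0.027]
contact_force: [0.6, -0.3, -6.1]
finger_gap: 0.0276
```

Run:
```python
from h import *; import pickle
s=st()
a=[]
for i in range(8): im=get_image('scene'); a.append(im['frame'].astype(float))
im['frame']=np.mean(a,0).round().astype(np.uint8); pickle.dump(im,open('scene3.pkl','wb'))
s=st()
import subprocess
M=rot(s['orientation'])
subprocess.run(['python3','ov.py','scene3.pkl',str(list(s['eef_pos'])),str(np.degrees(np.arctan2(M[1,1],M[0,1]))),'pics/ov3.png'])
```

```text
t 5.42 pos [ 0.5464 -0.0677  0.1095] jaw 94.42 x [-3.e-04 -0.e+00 -1.e+00] q [ 0.04  0.6  -0.04  1.91  0.03  0.64  1.63] F [ 0.6 -0.3 -6.1] M [-0.07  0.01  0.  ] gap 0.0276
t 5.83 pos [ 0.5465 -0.0676  0.1098] jaw 94.43 x [ 3.e-04 -1.e-04 -1.e+00] q [ 0.04  0.6  -0.04  1.91  0.03  0.63  1.63] F [-0.1 -0.7 -4.6] M [-0.    0.    0.05] gap 0.0267
```

View pics/ov3.png

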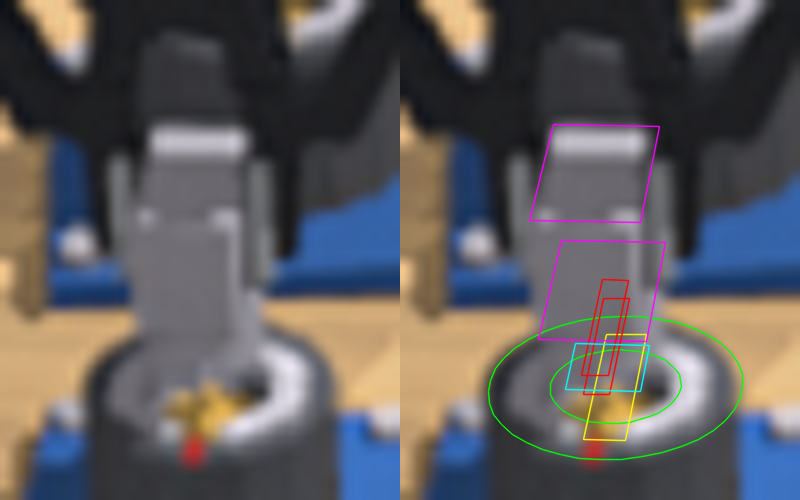

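Front face edges at x≈135 and 240 match the prediction, so in scene terms the stake now sits over the bore (collar centre at about (209,388)). I'll descend in small steps and watch the force.

{"fn": "apply_moves", "kwargs": {"motion": [{"tx": 0,"ty": 0,"tz": -0.4,"ax": 0,"ay": 0,"az": 0.2,"grip": 0.5},{"tx": 0,"ty": 0,"tz": -0.8,"ax": 0,"ay": 0,"az": 0.2,"grip": 0.5},{"tx": 0,"ty": 0,"tz": -1.1,"ax": 0,"ay": 0,"az": 0.2,"grip": 0.5},{"tx": 0,"ty": 0,"tz": -1.3,"ax": 0,"ay": 0,"az": 0.2,"grip": 0.5},{"tx": 0,"ty": 0,"tz": -1.4,"ax": 0,"ay": 0,"az": 0.2,"grip": 0.5}], "newtons": 100}}

```text
time_s: 6.45
eef_pos: [0.5464, -0.0676, 0.0954]
orientation: [0.706, -0.029, 0.707, 0.029]
contact_force: [-0.9, 0.1, -4.6]
finger_gap: 0.0269
```

```bash
python3 -c "from h import *;st()"
```

```text
t 6.45 pos [ 0.5464 -0.0676  0.0954] jaw 94.62 x [-1.e-04 -1.e-04 -1.e+00] q [ 0.04  0.62 -0.04  1.91  0.04  0.61  1.63] F [-0.9  0.1 -4.6] M [-0.01  0.02 -0.02] gap 0.0269
```

Foot and lugs have entered about 1.6 mm with no contact force. Continuing onto the spring.

{"fn": "apply_moves", "kwargs": {"motion": [{"tx": 0,"ty": 0,"tz": -0.2,"ax": 0,"ay": 0,"az": 0,"grip": 0.5},{"tx": 0,"ty": 0,"tz": -0.4,"ax": 0,"ay": 0,"az": 0,"grip": 0.5},{"tx": 0,"ty": 0,"tz": -0.5,"ax": 0,"ay": 0,"az": 0,"grip": 0.5},{"tx": 0,"ty": 0,"tz": -0.6,"ax": 0,"ay": 0,"az": 0,"grip": 0.5},{"tx": 0,"ty": 0,"tz": -0.6,"ax": 0,"ay": 0,"az": 0,"grip": 0.5}]}}

```text
time_s: 7.08
eef_pos: [0.5465, -0.0677, 0.0897]
orientation: [0.707, -0.029, 0.706, 0.029]
contact_force: [-0.8, 0.6, -0.4]
finger_gap: 0.0265
```

```bash
python3 -c "from h import *;st()"
```

```text
t 7.08 pos [ 0.5465 -0.0677  0.0897] jaw 94.62 x [ 2.e-04 -1.e-04 -1.e+00] q [ 0.04  0.63 -0.04  1.92  0.04  0.59  1.63] F [-0.8  0.6 -0.4] M [0.04 0.13 0.01] gap 0.0265
```

{"fn": "apply_moves", "kwargs": {"motion": [{"tx": 0,"ty": 0,"tz": -0.3,"ax": 0,"ay": 0,"az": 0,"grip": 0.5},{"tx": 0,"ty": 0,"tz": -0.6,"ax": 0,"ay": 0,"az": 0,"grip": 0.5},{"tx": 0,"ty": 0,"tz": -0.8,"ax": 0,"ay": 0,"az": 0,"grip": 0.5},{"tx": 0,"ty": 0,"tz": -0.88,"ax": 0,"ay": 0,"az": 0,"grip": 0.5},{"tx": 0,"ty": 0,"tz": -0.88,"ax": 0,"ay": 0,"az": 0,"grip": 0.5}]}}

```text
time_s: 7.7
eef_pos: [0.5465, -0.0677, 0.0809]
orientation: [0.707, -0.029, 0.706, 0.028]
contact_force: [-0.4, -0.2, 4.1]
finger_gap: 0.0264
```

```bash
python3 -c "from h import *;st()"
```

```text
t 7.7 pos [ 0.5465 -0.0677  0.0809] jaw 94.62 x [ 2.e-04 -1.e-04 -1.e+00] q [ 0.04  0.65 -0.03  1.92  0.04  0.58  1.63] F [-0.4 -0.2  4.1] M [ 0.01  0.22 -0.01] gap 0.0264
```

{"fn": "apply_moves", "kwargs": {"motion": [{"tx": 0,"ty": 0,"tz": -0.03,"ax": 0,"ay": 0,"az": -5,"grip": 0.5},{"tx": 0,"ty": 0,"tz": -0.03,"ax": 0,"ay": 0,"az": -10,"grip": 0.5},{"tx": 0,"ty": 0,"tz": -0.03,"ax": 0,"ay": 0,"az": -15,"grip": 0.5},{"tx": 0,"ty": 0,"tz": -0.03,"ax": 0,"ay": 0,"az": -20,"grip": 0.5},{"tx": 0,"ty": 0,"tz": -0.03,"ax": 0,"ay": 0,"az": -25,"grip": 0.5}]}}

```text
time_s: 8.32
eef_pos: [0.5465, -0.0675, 0.0807]
orientation: [0.696, 0.126, 0.696, -0.126]
contact_force: [-0.6, 1.6, 3.2]
finger_gap: 0.0264
```

```bash
python3 -c "from h import *;st()"
```

```text
t 8.32 pos [ 0.5465 -0.0675  0.0807] jaw 69.46 x [ 3.e-04  1.e-04 -1.e+00] q [-0.04  0.65  0.08  1.92 -0.09  0.57  1.31] F [-0.6  1.6  3.2] M [0.25 0.19 0.09] gap 0.0264
```

{"fn": "apply_moves", "kwargs": {"motion": [{"tx": 0,"ty": 0,"tz": 0,"ax": 0,"ay": 0,"az": -6,"grip": 0.5},{"tx": 0,"ty": 0,"tz": 0,"ax": 0,"ay": 0,"az": -12,"grip": 0.5},{"tx": 0,"ty": 0,"tz": 0,"ax": 0,"ay": 0,"az": -18,"grip": 0.5},{"tx": 0,"ty": 0,"tz": 0,"ax": 0,"ay": 0,"az": -24,"grip": 0.5},{"tx": 0,"ty": 0,"tz": 0,"ax": 0,"ay": 0,"az": -30,"grip": 0.5}]}}

```text
time_s: 8.95
eef_pos: [0.5467, -0.0672, 0.0807]
orientation: [0.639, 0.302, 0.639, -0.302]
contact_force: [-0.0, 3.2, 4.6]
finger_gap: 0.0265
```

{"fn": "apply_moves", "kwargs": {"motion": [{"tx": 0,"ty": 0,"tz": 0,"ax": 0,"ay": 0,"az": -6,"grip": 0.5},{"tx": 0,"ty": 0,"tz": 0,"ax": 0,"ay": 0,"az": -12,"grip": 0.5},{"tx": 0,"ty": 0,"tz": 0,"ax": 0,"ay": 0,"az": -18,"grip": 0.5},{"tx": 0,"ty": 0,"tz": 0,"ax": 0,"ay": 0,"az": -24,"grip": 0.5},{"tx": 0,"ty": 0,"tz": 0,"ax": 0,"ay": 0,"az": -30,"grip": 0.5}]}}

```text
time_s: 9.57
eef_pos: [0.5469, -0.067, 0.0807]
orientation: [0.54, 0.457, 0.539, -0.457]
contact_force: [1.1, 3.1, 4.8]
finger_gap: 0.0266
```

```bash
python3 -c "from h import *;st()"
```

```text
t 9.57 pos [ 0.5469 -0.067   0.0807] jaw 9.47 x [ 9.e-04  7.e-04 -1.e+00] q [-0.24  0.69  0.36  1.93 -0.41  0.59  0.56] F [1.1 3.1 4.8] M [ 0.88 -0.31  0.18] gap 0.0266
```

{"fn": "apply_moves", "kwargs": {"motion": [{"tx": 0,"ty": 0,"tz": 0,"ax": 0,"ay": 0,"az": -2,"grip": 0.5},{"tx": 0,"ty": 0,"tz": 0,"ax": 0,"ay": 0,"az": -4,"grip": 0.5},{"tx": 0,"ty": 0,"tz": 0,"ax": 0,"ay": 0,"az": -6,"grip": 0.5},{"tx": 0,"ty": 0,"tz": 0,"ax": 0,"ay": 0,"az": -6,"grip": 0.5}]}}

```text
time_s: 10.07
eef_pos: [0.547, -0.0671, 0.0807]
orientation: [0.516, 0.484, 0.516, -0.483]
contact_force: [2.5, 4.5, 2.8]
finger_gap: 0.0263
```

```bash
python3 -c "from h import *;st()"
```

```text
t 10.07 pos [ 0.547  -0.0671  0.0807] jaw 3.71 x [ 9.e-04  5.e-04 -1.e+00] q [-0.26  0.69  0.39  1.94 -0.44  0.6   0.48] F [2.5 4.5 2.8] M [ 1.22 -0.8   0.24] gap 0.0263
```

{"fn": "apply_moves", "kwargs": {"motion": [{"tx": 0,"ty": 0,"tz": 0,"ax": 0,"ay": 0,"az": -1.5,"grip": 0.5},{"tx": 0,"ty": 0,"tz": 0,"ax": 0,"ay": 0,"az": -3,"grip": 0.5},{"tx": 0,"ty": 0,"tz": 0,"ax": 0,"ay": 0,"az": -3,"grip": 0.5}]}}

```text
time_s: 10.45
eef_pos: [0.547, -0.0675, 0.0807]
orientation: [0.503, 0.497, 0.503, -0.497]
contact_force: [5.4, 1.7, 4.2]
finger_gap: 0.0267
```

```bash
python3 -c "from h import *;st()"
```

```text
t 10.45 pos [ 0.547  -0.0675  0.0807] jaw 0.71 x [ 1.1e-03 -2.0e-04 -1.0e+00] q [-0.27  0.69  0.4   1.94 -0.46  0.6   0.45] F [5.4 1.7 4.2] M [ 0.56 -1.09  1.08] gap 0.0267
```

Torque rose from 0.24 to 1.08 N m at about 94° of turn, so it is against the stop. Final check picture:

Run:
```python
from h import *; import pickle
st(); im=get_image('scene'); f=im['frame'][:,:,::-1]; a=f[130:320,180:500]
b=pickle.load(open('scene0.pkl','rb'))['frame'][130:320,180:500,::-1]
c=cv2.resize(f[163:223,255:335],(800,600),interpolation=cv2.INTER_CUBIC)
c=cv2.resize(c,(400,300))
cv2.imwrite('pics/final.png',np.vstack([np.hstack([cv2.resize(a,(400,238)),cv2.resize(b,(400,238))]),np.hstack([c,np.zeros_like(c)])])); st()
```

```text
t 10.45 pos [ 0.547  -0.0675  0.0807] jaw 0.71 x [ 1.1e-03 -2.0e-04 -1.0e+00] q [-0.27  0.69  0.4   1.94 -0.46  0.6   0.45] F [5.4 1.7 4.2] M [ 0.56 -1.09  1.08] gap 0.0267
t 10.5 pos [ 0.547  -0.0675  0.0807] jaw 0.73 x [ 1.1e-03 -1.0e-04 -1.0e+00] q [-0.27  0.69  0.4   1.94 -0.46  0.6   0.45] F [4.7 4.3 3.6] M [ 0.58 -1.15  1.06] gap 0.0267
```

View pics/final.png

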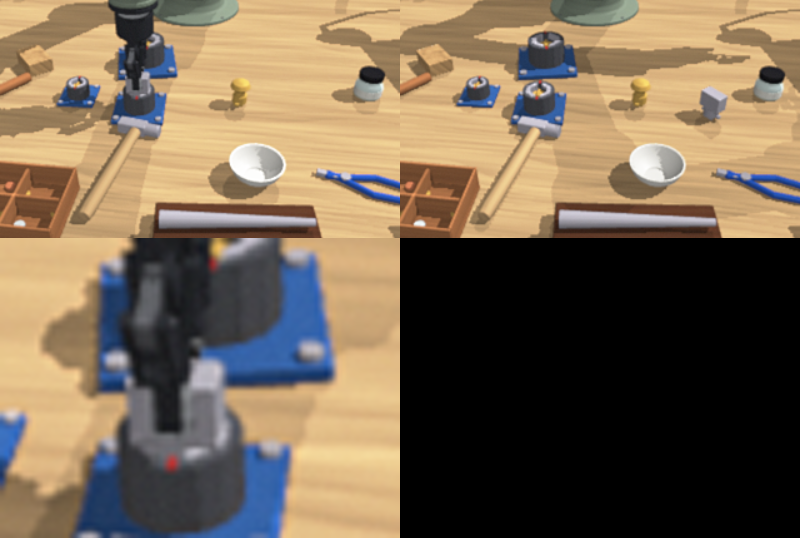

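The picture shows the head turned crosswise, upright and just above the collar; the front red mark is at (172,462). The bystanders are where they were in the first image.

```bash
python3 -c "from h import *;print(order.hand_in());st()"
```

```text
the job is handed in; nothing more can be done
None
the job is handed in; nothing more can be done
```

The steel stake is in the 110 mm holder, pressed down against the spring and turned clockwise to its stop. I handed the job in at about 10.5 s with the arm still gripping it.

**Last checks before hand-in:**
- **Turn:** about 94° at the wrist. Torque rose from 0.24 to 1.08 N m at the end, so I read this as the stop. That is about 2° more than the stated 92°, which could be slight give in the arm or grip.
- **Height:** the stake's origin is about 30.7 mm above the holder's. That is below the 33 mm where the lugs clear the lip, and the head is just clear of the collar. I did not let it rise to 33 mm; it is held pressed down.
- **Upright:** the tool is within about 0.1° of vertical.
- **Forces:** the highest contact force I read was about 10 N, and the grip was set to 100 N.
- **Bystanders:** the final picture shows the hammer, bowl, dome stake and the rest in view unmoved; the far end of the file is outside that crop.

**Disagreements:**
- **Holder position:** the two cameras differed by about 2 mm in y. I used the scene view, which compares stake and holder directly, and the foot went in without side force.
- **Spring force:** it read about 1 N below the stated values at both depths I checked. The rise per mm matched, so I saw no sign of the stake slipping in the grip.

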